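# Latch the battery pack into its charging dock

## Robot

A 6-joint arm with a two-finger parallel gripper is mounted at the origin on a cart in front of the work surface, level with it; the furniture and walls round the work are solid. World frame = base frame: x ahead of the robot, y to its left, z up, the work surface at z = 0. Lengths are in m, angles in rad, forces in N, time in s.
With the tool pointing down it reaches from about 0.225 to 0.875 m from the base axis. Payload 3.4 kg.
Tool frame: the origin (TCP) lies between the finger pads; the fingertips stand 19 mm ahead of it and the grasp point (between the pads) is the TCP; z points along the fingers, y is the line along which they close (so a half turn about z gives the same grasp; the last joint's range is limited). The gripper opens to 85 mm and grips with 20 to 120 N. Pads are 22 mm wide; open, the fingers measure 114 mm over their backs; the gripper's body (76 mm by 85 mm) begins 54 mm behind the grasp point. The pads swing forward as they close: fully open they stand 13 mm farther back than shut.
Start: joints at [1.136, 0.276, 1.505, -0, 1.361, -0.121], TCP at [0.178, 0.547, 0.25] pointing down, gripper open.
Joint ranges: [-2.89, 2.89], [-0.75, 2.08], [0.22, 2.7], [-1.18, 4.32], [0.11, 2.71], [-2.7, 2.7]. Speed limits (rad/s): [2.57, 2.57, 3.14, 3.14, 3.14, 3.14].

## Interface

Orientations are given as a unit quaternion [w, x, y, z].
In Python, from rig import get_state, imaging, ticket gives the robot as it stands. The module is installed in compiled form; this text tells all that it offers.
- The arm moves only by the shell command python3 -m inch 'ROWS' [FORCE]. ROWS is JSON, a list of rows, each an object with "claw": the opening, from -1 (shut) to 1 (fully open); "travel": the shift along the world's x, y, z in units of 200 mm (1.0 is 200 mm), a list of three; "turn": the turn about the world's z in units of 180 degrees (1.0 is 180 degrees). A call has 1 to 5 rows; each row is the pose to reach, as a shift and turn from the pose commanded when the call began, turning the shorter way round; what a row does not reach only later rows make up. A row lasts 1/10 s, in which the tool goes at most 50 mm and 8.59 degrees, less where a joint would pass 70% of its speed; a pose out of reach is approached as far as the arm can. A call with a number of a shift or a turn outside -1 to 1 is refused whole. A call with a gripper value outside its range is refused whole. The fingers move at their own pace and stop on an object; FORCE is the grip in N (left out, the last holds). Time passes only in rows, so rows that repeat a pose let the fingers close. It gives the time, the measured TCP pose, the force, the opening and the grip force at its end, in the units of the state.
- get_state(): the state, without advancing time (a new reading comes with each control period).
- imaging.get_image(name): name is "scene" or "top"; returns the picture (420x560x3 uint8, red, green, blue); there is no depth.
- imaging.camera_params(name): a dict with "camera_matrix" (3x3 intrinsics, pixels), "cam_to_world" (4x4, takes a point from camera to world coordinates). Camera axes: x right, y down, z forward; pixel columns grow to the right and rows downward; lengths in m; the calibration is good to about 2 mm. A picture is of the moment at which its call begins. camera_params takes no time and is no camera call.
- ticket.sign_off(): hands the job in; it is judged then, once.
The state is a dict: "clock": time; "qpos": joint angles; "qd": joint speeds; "effort": joint torques, N m; "position": TCP position; "ee_rot": TCP orientation; "contact_force": force on the tool from outside, world axes, zero at the start; "moment": the same for the moment, N m; "width": finger opening in m; "gripper_force": force on a finger pad.
Only numpy, scipy, OpenCV 4.12 (cv2) and the standard library are available. Lean on these libraries where they do the work, as an engineer would, in place of code of your own. Each camera call takes 0.05 s, during which the arm holds its last target. There are 200 camera calls.

## Task

Slide the larger of the two black battery packs, contact end first, into the grey charging dock until the sprung latch clicks shut behind it. Then draw the pack firmly back against the latch to check that it holds, and let go, leaving the pack latched in the dock. Leave the smaller pack, the jar and the die box where they are.

Things in the scene. Friction and masses are not known exactly. Their poses are not given: they have to be found in the camera images.
- big_pack: Larger black battery pack, 0.45 kg, loose, upright (mm): foot flange 100 long (x), 70 wide (y), 12 high; on it a straight body 50 wide (y), x -48 to +38, top 74 high: grip it across the 50. Origin: centre of underside, z up. +x points out of the contact end, which enters the dock first: there the flange juts 12 mm past the body, has both corners cut off and bears two brass contacts.
- small_pack: Smaller black battery pack of the same shape, 76 x 54 x 50 mm, loose; not wanted, leave it. Origin: centre of the underside.
- dock: Grey charging dock, fixed (mm): 212 long (x -95 to 117), 104 wide (y). Origin: on the bench, mid-channel; packs slide in along its +x. Floor 8 high from the open mouth (x -95) to a stop wall (46 high, face at x +105). Side walls 24 high, channel 76 wide (3 clearance a side), from x -52 back to -95 flaring to about 98.
- dock_home (a point): Where the big pack's origin lies when its contact end touches the stop wall: dock x +55, y 0, on the floor (z 8 mm). From dock x +14 to +105 lips overhang the channel, 15 mm clear over the floor, 58 mm apart, tops 31 mm over the bench: they run over the pack's flange, so it can only slide in lengthwise, flat on the floor.
- dock_mouth (a point): Middle of the dock's open mouth, on its floor: dock x -95, y 0, z 8 mm. A pack let down flat with its origin at dock x -75, y 0 rests on the floor, clear of latch and lips.
- pawl: Latch (mm): dark steel arm 45 long, 10 to 26 over the bench, on an upright pivot (its origin, floor height) at dock x -42, y +44. At rest it slants into the channel, end at dock x +1, y +29. An entering pack pushes it aside against its spring (push of 5 to 12 N; dock and latch are slippery, friction 0.25); once its rear has passed dock x +4 it snaps back behind it and blocks the way out.
- jar_media: Plastic jar with a black cap, 61 mm across, 75 mm high, loose; leave it. Origin: centre of the underside.
- die_box_a: Closed red box for dies, 76 x 154 x 43 mm, loose; leave it. Origin: centre of the underside.
- pawl_tip (a point): Inner corner of the latch's free end: dock y +29 mm at rest, 32 to 38 mm while a pack's flange holds it aside, 29 mm again once the pack is latched. Drawn back against the shut latch, the pack stands 4 mm short of home.
Things that resemble listed ones, but are neither listed nor needed, are in the scene too. Leave any turquoise look-alike of the big_pack alone.

How it is judged:
By the outcome, as a careful person would: the job done as asked, in the order asked, and still so for the second after the job is handed in, with the robot touching nothing.
It also fails if it takes over 64 s, if anything falls off the work surface, if the arm or the gripper's body presses on something with over 40 N, if the wrist force passes 120 N, or if a joint passes its speed limit or range.

## Working session

There is one attempt and no reset: what is moved stays moved. The work goes in short steps, Python scripts to look and compute and a shell command to move; the robot and the scene stay as the last step left them, time stands still between calls to the robot, and variables do not carry over. Pictures are saved under pics/ and viewed, at most 10 in all, crops included, and the job is handed in when it is done.

```bash
mkdir -p pics; cat > h.py <<'E'
import numpy as np, cv2
from rig import get_state, imaging, ticket
def snap(cam,fn):
    im=imaging.get_image(cam); cv2.imwrite('pics/'+fn,im[:,:,::-1]); return im
def ray(cam,u,v,z):
    p=imaging.camera_params(cam);K=p["camera_matrix"];T=np.array(p["cam_to_world"])
    d=T[:3,:3]@np.linalg.solve(np.array(K),[u,v,1.]);o=T[:3,3]
    return o+d*(z-o[2])/d[2]
def proj(cam,P):
    p=imaging.camera_params(cam);K=np.array(p["camera_matrix"]);T=np.linalg.inv(np.array(p["cam_to_world"]))
    c=T[:3,:3]@np.array(P).T+T[:3,3:];q=K@c;return (q[:2]/q[2]).T
E
python3 - <<'E'
from h import *
a=snap('top','t0.png');b=snap('scene','s0.png')
for c in('top','scene'):
    p=imaging.camera_params(c);print(np.round(p["camera_matrix"],1),np.round(p["cam_to_world"],3))
print(get_state())
E
```

```text
[[431.1   0.  287.6]
 [  0.  431.1 207.8]
 [  0.    0.    1. ]] [[ 0.005 -0.988  0.155  0.277]
 [-0.999 -0.01  -0.03   0.178]
 [ 0.031 -0.155 -0.987  1.027]
 [ 0.     0.     0.     1.   ]]
[[397.8   0.  285.6]
 [  0.  397.8 210.6]
 [  0.    0.    1. ]] [[ 0.738 -0.456  0.497  0.023]
 [-0.674 -0.511  0.534 -0.281]
 [ 0.011 -0.729 -0.684  0.636]
 [ 0.     0.     0.     1.   ]]
{'clock': 0.1, 'qpos': array([ 1.13601764e+00,  2.76493489e-01,  1.50597520e+00,  8.84716905e-06,
        1.36066848e+00, -1.21001930e-01]), 'qd': array([-0.00085539, -0.00035044, -0.00353241,  0.00073511,  0.00037207,
       -0.00251244]), 'effort': array([ 1.18758133e-03, -4.17701733e+01, -2.46405137e+01, -2.60750012e-04,
        5.86288239e-03, -2.20822852e-05]), 'position': array([0.17730197, 0.54654338, 0.24956048]), 'ee_rot': array([-2.16011631e-04,  1.56246430e-01,  9.87717802e-01, -7.41446111e-04]), 'contact_force': array([0.2908294 , 0.17649115, 0.47927864]), 'moment': array([0.03322665, 0.03147937, 0.02154264]), 'gripper_force': 0.0, 'width': 0.08554643545421502}
```

View pics/t0.png

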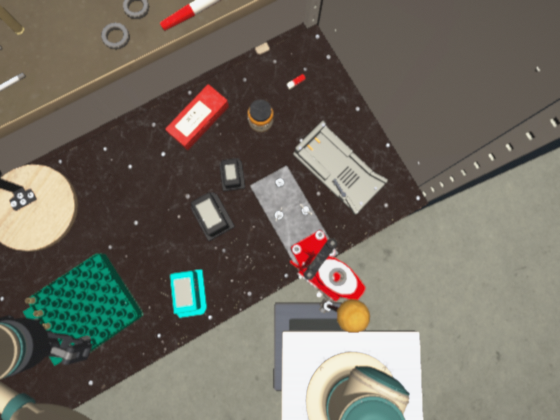

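View pics/s0.png

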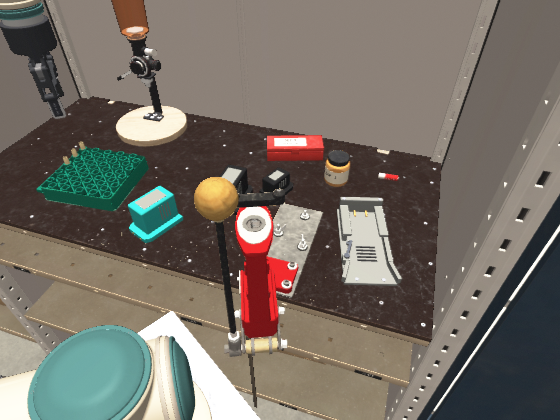

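The top view shows:
- A large black pack at (210,215) and a smaller one at (231,174).
- The turquoise look-alike at (187,293).
- The dock at (340,168), with its stop wall at the upper left and its mouth at the lower right.
- The jar at (260,115) and the red box at (197,115).
- A red lever press with a ball at (352,316), which is an obstacle.

Things that could be taken for big_pack are the black (210,215), the small black (231,174) and the turquoise (187,293). I choose (210,215) and will check it in a close crop.

```bash
python3 - <<'E'
from h import *
a=cv2.imread('pics/t0.png')
c1=cv2.resize(a[155:245,180:260],None,fx=6,fy=6,interpolation=cv2.INTER_CUBIC)
cv2.imwrite('pics/c1.png',c1)
c2=cv2.resize(a[115:220,285:395],None,fx=5.5,fy=5.5,interpolation=cv2.INTER_CUBIC)
cv2.imwrite('pics/c2.png',c2)
# ball
def r(cam,u,v):
    o=np.array(imaging.camera_params(cam)["cam_to_world"])[:3,3]; d=ray(cam,u,v,0)-o; return o,d/np.linalg.norm(d)
o1,d1=r('top',352,316);o2,d2=r('scene',216,200)
s=np.linalg.lstsq(np.c_[d1,-d2],o2-o1,rcond=None)[0];print(o1+s[0]*d1,o2+s[1]*d2)
E
```

```text
[0.21165469 0.04970489 0.30454833] [0.21137312 0.04986294 0.30454557]
```

View pics/c1.png

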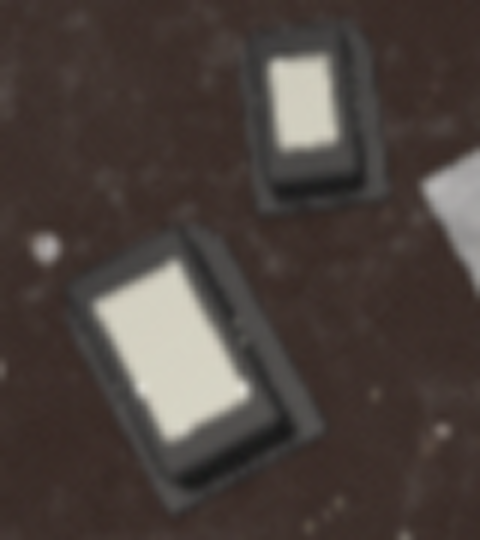

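View pics/c2.png

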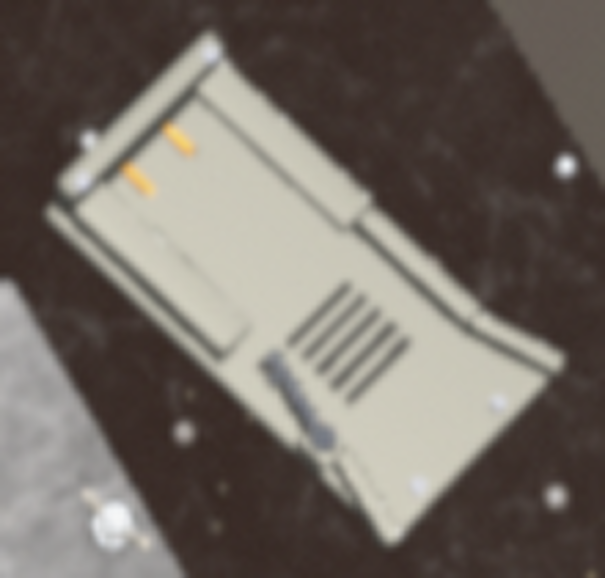

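The crop shows the big pack's body top with corners at about (192,203), (211,193), (228,223) and (209,234). Its lower-right flange corners, (210,240) and (234,226), are sharp and uncut. The contact end should therefore be the far (upper) end, which I'll check by fitting. The dock crop shows the pawl on the lower-left wall and the mouth at the lower right.

```bash
cat >> h.py <<'E'
from scipy.optimize import least_squares
def W(p,M):
    M=np.array(M)/1000.;c,s=np.cos(p[2]),np.sin(p[2])
    return np.c_[p[0]+c*M[:,0]-s*M[:,1],p[1]+s*M[:,0]+c*M[:,1],M[:,2]]
def fit(cam,M,U,p0):
    r=least_squares(lambda p:(proj(cam,W(p,M))-U).ravel(),p0,loss='soft_l1');return r.x,np.sqrt((r.fun**2).mean()),np.round(r.fun.reshape(-1,2),1)
E
python3 - <<'E'
from h import *
U=np.array([[70,290],[185,228],[290,410],[175,475],[178,512],[323,428]])/6+[180,155]
# A: contact end up in image ; B: contact end down
A=[[38,25,74],[38,-25,74],[-48,-25,74],[-48,25,74],[-50,35,5],[-50,-35,5]]
B=[[-48,-25,74],[-48,25,74],[38,25,74],[38,-25,74],[50,-35,5],[50,35,5]]
c=ray('top',210,215,.04);print(c)
pA=fit('top',A,U,[c[0],c[1],.5]);pB=fit('top',B,U,[c[0],c[1],.5+np.pi]);print(pA);print(pB)
D=np.array([[210,38],[65,188],[345,228],[248,325],[322,440],[470,325],[550,373],[222,358]])/5.5+[285,115]
MD=[[117,-52,46],[117,52,46],[14,-29,31],[14,29,31],[-42,44,26],[-52,-38,24],[-95,-49,24],[14,44,31]]
d=ray('top',340,168,.01);pD=fit('top',MD,D,[d[0],d[1],.7]);print(d,pD)
im=cv2.imread('pics/t0.png');im=cv2.resize(im,None,fx=4,fy=4,interpolation=cv2.INTER_CUBIC)
def dr(p,L,col):
    q=proj('top',W(p,L))*4+1.5;cv2.polylines(im,[np.int32(np.round(q))],True,col,1)
p=pA[0]
dr(p,[[38,25,74],[38,-25,74],[-48,-25,74],[-48,25,74]],(0,255,0));dr(p,[[50,25,12],[50,-25,12],[40,-35,12],[-50,-35,12],[-50,35,12],[40,35,12]],(0,255,255))
q=pD[0]
for s in(1,-1):dr(q,[[-95,s*49,24],[-52,s*38,24],[105,s*38,24],[105,s*52,24],[-95,s*52,24]],(0,0,255));dr(q,[[14,s*29,31],[105,s*29,31],[105,s*44,31],[14,s*44,31]],(255,0,0))
dr(q,[[117,52,46],[117,-52,46],[105,-52,46],[105,52,46]],(0,255,0));dr(q,[[-42,44,26],[1,29,26]],(255,0,255));dr(q,[[-95,49,8],[-95,-49,8]],(255,255,0))
cv2.imwrite('pics/o1.png',im[440:1000,740:1580])
cv2.imwrite('pics/o1.png',cv2.resize(im[440:1000,740:1580],(798,532)))
print(np.degrees([p[2],q[2]]),'pre-insert',W(q,[[-75,0,8],[55,0,8]]))
E
```

```text
[0.41327062 0.32654979 0.04      ]
(array([0.41756519, 0.32486073, 0.52176671]), np.float64(1.125291515056829), array([[-1.1, -1.6],
       [-0.3, -2.1],
       [ 0.5,  0.9],
       [-0.4,  1.1],
       [ 0.1,  0.4],
       [ 2.1, -0.1]]))
(array([0.41119959, 0.32059954, 3.65137485]), np.float64(2.131000407171434), array([[-1.2, -2.9],
       [-0.3, -3.1],
       [ 0.1,  0. ],
       [-0.9,  0. ],
       [ 1.5,  3.1],
       [ 3.7,  2.9]]))
[0.5357702  0.02012353 0.01      ] (array([0.5263888 , 0.01529966, 0.80858619]), np.float64(1.2643604477946409), array([[ 0.2, -2.3],
       [-3.6,  0.5],
       [-0.4,  0.8],
       [ 0.8,  0.1],
       [-0.1,  0.2],
       [-1. ,  0.1],
       [ 0.8,  0.4],
       [ 1.2, -1.5]]))
[29.89503036 46.32857618] pre-insert [[ 0.47459967 -0.03894871  0.008     ]
 [ 0.56436749  0.0550818   0.008     ]]
```

View pics/o1.png

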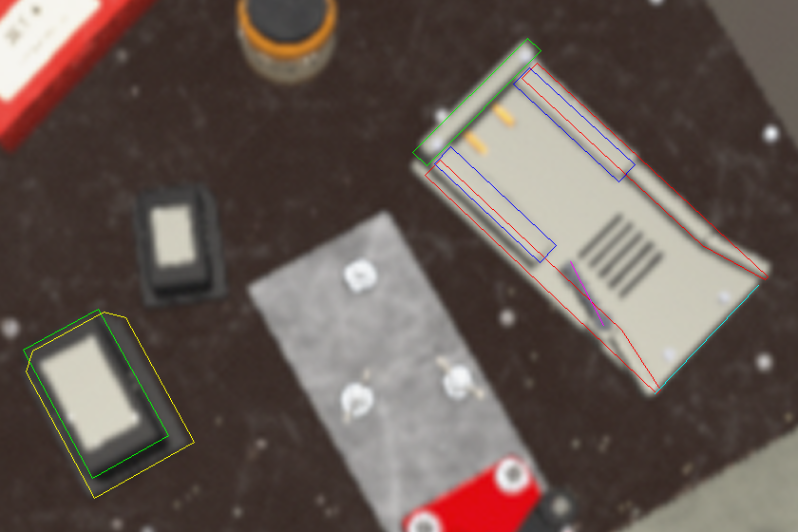

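The overlay shows the model sitting close. The pack's body top looks chamfered, the flange matches, and hypothesis A (contact end at the upper image end) fits better. The dock is off by about 1 px, so I'll refine it against the edges in both views.

```bash
cat >> h.py <<'E'
from scipy.optimize import minimize
def grad(fn,s=1.2):
    g=cv2.GaussianBlur(cv2.imread(fn).astype(np.float32),(0,0),s)
    return np.sqrt(sum(cv2.Sobel(g,cv2.CV_32F,*k)**2 for k in((1,0),(0,1))).sum(2))
def segs(L):
    return np.vstack([np.linspace(a,b,40) for a,b in L])
def efit(views,M,p0,prior=(.01,.01,.06)):
    p0=np.array(p0)
    def f(p):
        t=0
        for cam,g in views:
            q=proj(cam,W(p,M)).astype(np.float32);t+=np.minimum(cv2.remap(g,q[None,:,0],q[None,:,1],1),150).mean()
        return -t
    best=None
    for dx in(-.004,0,.004):
     for dy in(-.004,0,.004):
      for da in(-.03,0,.03):
        r=minimize(f,p0+[dx,dy,da],method='Nelder-Mead',options=dict(initial_simplex=p0+[dx,dy,da]+np.array([[0,0,0],[.002,0,0],[0,.002,0],[0,0,.02]]),xatol=1e-5,fatol=1e-3))
        if best is None or r.fun<best.fun:best=r
    return best.x,-best.fun
DM=segs([([117,52,46],[117,-52,46]),([14,29,31],[105,29,31]),([14,-29,31],[105,-29,31]),([14,-29,31],[14,-44,31]),([-95,49,8],[-95,-49,8]),([-52,-38,24],[14,-38,24]),([-95,-52,24],[-95,-52,0]),([-52,-38,24],[-95,-49,24]),([105,45,0],[-52,45,0])][:-1])
PM=segs([([-50,35,6],[-50,-35,6]),([40,-35,6],[-50,-35,6]),([30,35,6],[-50,35,6])])
E
python3 - <<'E'
from h import *
gt=grad('pics/t0.png');gs=grad('pics/s0.png')
q0=[.5264,.0153,.8086]
for n,v in(('top',[('top',gt)]),('scene',[('scene',gs)]),('both',[('top',gt),('scene',gs)])):
    x,f=efit(v,DM,q0);print(n,np.round(x,4),np.degrees(x[2]),f)
gp=gt
x,f=efit([('top',gp)],PM,[.4176,.3249,.5218]);print('pack',np.round(x,4),np.degrees(x[2]),f)
E
```

```text
top [0.5335 0.0124 0.8401] 48.135883022361 130.3724365234375Traceback (most recent call last):
  File "<stdin>", line 5, in <module>
  File "h.py", line 35, in efit
    r=minimize(f,p0+[dx,dy,da],method='Nelder-Mead',options=dict(initial_simplex=p0+[dx,dy,da]+np.array([[0,0,0],[.002,0,0],[0,.002,0],[0,0,.02]]),xatol=1e-5,fatol=1e-3))
    res = _minimize_neldermead(fun, x0, args, callback, bounds=bounds,
                               **options)
    fxe = func(xe)
    fx = function(np.copy(x), *(wrapper_args + args))
  File "h.py", line 29, in f
    q=proj(cam,W(p,M)).astype(np.float32);t+=np.minimum(cv2.remap(g,q[None,:,0],q[None,:,1],1),150).mean()
      ~~~~^^^^^^^^^^^^
  File "h.py", line 10, in proj
    p=imaging.camera_params(cam);K=np.array(p["camera_matrix"]);T=np.linalg.inv(np.array(p["cam_to_world"]))
ValueError: time passes only in moves, steps and waits
```

```bash
sed -i '2a import functools' h.py && cat >> h.py <<'E'
imaging_camera=functools.lru_cache(None)(imaging.camera_params)
E
sed -i 's/imaging.camera_params(cam)/imaging_camera(cam)/' h.py
python3 - <<'E'
from h import *
gt=grad('pics/t0.png');gs=grad('pics/s0.png')
q0=[.5264,.0153,.8086]
for n,v in(('top',[('top',gt)]),('scene',[('scene',gs)]),('both',[('top',gt),('scene',gs)])):
    x,f=efit(v,DM,q0);print(n,np.round(x,4),np.degrees(x[2]),f)
p,f=efit([('top',gt)],PM,[.4176,.3249,.5218]);print('pack',np.round(p,4),np.degrees(p[2]),f)
out=[]
for cam,fn,(u,v) in(('top','t0',(180,110)),('scene','s0',(320,180))):
    im=cv2.resize(cv2.imread(f'pics/{fn}.png'),None,fx=4,fy=4,interpolation=cv2.INTER_CUBIC)
    for P,M,c in((x,DM,(0,0,255)),(p,PM,(0,255,255))):
        for a in np.int32(np.round(proj(cam,W(P,M))*4+1.5)):cv2.circle(im,tuple(int(k) for k in a),0,c,-1)
    w=(215 if cam=='top' else 90)*4
    out.append(im[v*4:v*4+520,u*4:u*4+w])
cv2.imwrite('pics/o2.png',cv2.resize(np.hstack(out),(798,340)))
E
```

```text
top [0.5335 0.0124 0.8401] 48.135883022361 130.3724365234375
scene [0.5261 0.0196 0.7828] 44.85004593869636 141.1892547607422
both [0.525  0.0197 0.7852] 44.98881771815802 269.1111145019531
pack [0.4369 0.3221 0.4216] 24.158700687975998 97.06661987304688
```

View pics/o2.png

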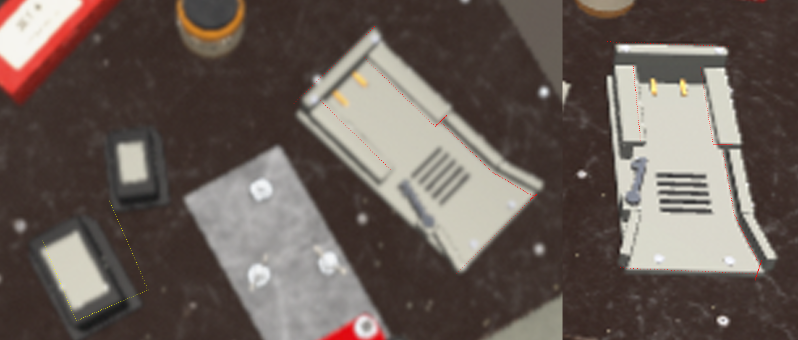

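The two-view dock fit, (0.525, 0.0197, 45.0°), lines up in both images. The pack edge fit latched onto the label, so I'll discard it and measure the label and body top instead.

```bash
python3 - <<'E'
from h import *
im=cv2.imread('pics/t0.png')
m=(im[190:245,180:245].min(2)>130).astype(np.uint8)
c=max(cv2.findContours(m,0,cv2.CHAIN_APPROX_NONE)[0],key=cv2.contourArea).reshape(-1,2)+[180,190]
w=np.array([ray('top',u,v,.074)[:2] for u,v in c])
r=cv2.minAreaRect((w*1000).astype(np.float32));print('label',r)
def rep(n,U,z):
    w=np.array([ray('top',*u,z)[:2] for u in U]);e=np.diff(np.r_[w,w[:1]],axis=0);print(n,np.round(w,4).tolist(),np.round(np.hypot(*e.T),4),np.round(np.degrees(np.arctan2(e[:,1],e[:,0])),1),w.mean(0))
rep('body',np.array([[70,290],[185,228],[290,410],[175,475]])/6+[180,155],.074)
rep('flange',np.array([[178,512],[323,428],[225,240]])/6+[180,155],.008)
q=[.525,.0197,np.pi/4];print(W(q,[[-75,0,8],[-95,0,8],[55,0,8]]))
E
```

```text
label ((412.7616271972656, 325.74658203125), (59.1459846496582, 36.072227478027344), 31.119380950927734)
body [[0.4344, 0.3629], [0.4583, 0.3212], [0.3903, 0.2804], [0.3659, 0.3219]] [0.048  0.0793 0.0481 0.0798] [ -60.2 -149.   120.5   30.9] [0.41222388 0.32160409]
flange [[0.3575, 0.3302], [0.3911, 0.2743], [0.4662, 0.3151]] [0.0652 0.0854 0.1096] [-59.   28.5 172.1] [0.40494103 0.30652466]
[[ 0.47196699 -0.03333301  0.008     ]
 [ 0.45782486 -0.04747514  0.008     ]
 [ 0.56389087  0.05859087  0.008     ]]
```

Measured: pack origin about (0.417, 0.326) at yaw about 30.3°, with the contact end pointing away (+x). The body is about 48 x 80 at the top, and the flange rear midpoint agrees. Dock is at (0.525, 0.0197) at 45°, so I grasp at (0.413, 0.324), turning -131.7° so the closing line lies across the body.

```bash
python3 -m inch '[{"claw":1,"travel":[0.6,-0.55,0],"turn":-0.2},{"claw":1,"travel":[0.6,-0.55,0],"turn":-0.2},{"claw":1,"travel":[0.6,-0.55,0],"turn":-0.2},{"claw":1,"travel":[0.6,-0.55,0],"turn":-0.2},{"claw":1,"travel":[0.6,-0.55,0],"turn":-0.2}]' 40
python3 -m inch '[{"claw":1,"travel":[0.575,-0.565,0],"turn":-0.2},{"claw":1,"travel":[0.575,-0.565,0],"turn":-0.2},{"claw":1,"travel":[0.575,-0.565,0],"turn":-0.2},{"claw":1,"travel":[0.575,-0.565,0],"turn":-0.2},{"claw":1,"travel":[0.575,-0.565,0],"turn":-0.2}]'
python3 -m inch '[{"claw":1,"travel":[0,0,-0.4],"turn":-0.2},{"claw":1,"travel":[0,0,-0.4],"turn":-0.2},{"claw":1,"travel":[0,0,-0.4],"turn":-0.2},{"claw":1,"travel":[0,0,-0.4],"turn":-0.2},{"claw":1,"travel":[0,0,-0.4],"turn":-0.2}]'
python3 -m inch '[{"claw":1,"travel":[0,0,0],"turn":-0.132},{"claw":1,"travel":[0,0,0],"turn":-0.132},{"claw":1,"travel":[0,0,0],"turn":-0.132},{"claw":1,"travel":[0,0,0],"turn":-0.132},{"claw":1,"travel":[0,0,0],"turn":-0.132}]'
python3 -c "
from h import *
s=get_state();w,x,y,z=s['ee_rot'];print(s['position'],s['qpos'],'yaw closing',np.degrees(2*np.arctan2(y,x))-90)
im=snap('top','t1.png');cv2.imwrite('pics/t1c.png',cv2.resize(im[130:270,130:290,::-1],None,fx=4,fy=4))"
```

```text
clock: 0.6
position: [0.2989, 0.4354, 0.25]
ee_rot: [0.0, 0.456, 0.89, -0.0]
contact_force: [-0.2, -0.4, -0.6]
width: 0.0856
gripper_force: 0.0
clock: 1.1
position: [0.4132, 0.3236, 0.2499]
ee_rot: [-0.0, 0.707, 0.707, -0.0]
contact_force: [0.4, 0.3, 0.3]
width: 0.0854
gripper_force: 0.0
clock: 1.6
position: [0.4109, 0.3256, 0.1699]
ee_rot: [-0.0, 0.89, 0.456, -0.001]
contact_force: [-0.8, 0.3, 0.2]
width: 0.0855
gripper_force: 0.0
clock: 2.1
position: [0.4119, 0.3248, 0.1705]
ee_rot: [-0.0, 0.965, 0.264, 0.0]
contact_force: [1.0, -0.7, -0.3]
width: 0.0853
gripper_force: 0.0
[0.41190905 0.32477602 0.17049929] [5.34756072e-01 2.59512020e-01 1.73840546e+00 3.60379038e-04
 1.14343042e+00 1.57123279e+00] yaw closing -59.394297523311806
```

View pics/t1c.png

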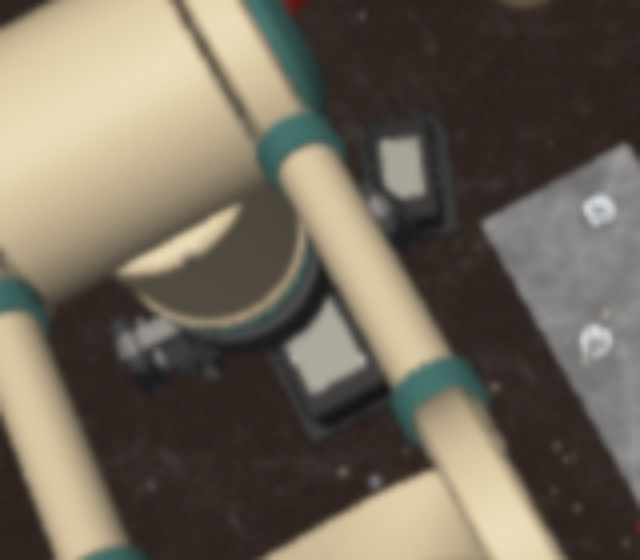

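The arm hides part of the view. The fingers straddle the pack, with finger pixels at about (165,215) and (225,182) at 0.15 m height, and clear of the small pack. I'll descend and close.

```bash
python3 -m inch '[{"claw":1,"travel":[0.005,-0.005,-0.2],"turn":0},{"claw":1,"travel":[0.005,-0.005,-0.4],"turn":0},{"claw":1,"travel":[0.005,-0.005,-0.5],"turn":0},{"claw":1,"travel":[0.005,-0.005,-0.58],"turn":0},{"claw":1,"travel":[0.005,-0.005,-0.58],"turn":0}]'
python3 -m inch '[{"claw":-1,"travel":[0,0,0],"turn":0},{"claw":-1,"travel":[0,0,0],"turn":0},{"claw":-1,"travel":[0,0,0],"turn":0},{"claw":-1,"travel":[0,0,0],"turn":0},{"claw":-1,"travel":[0,0,0],"turn":0}]' 60
python3 -m inch '[{"claw":-1,"travel":[0,0,0],"turn":0},{"claw":-1,"travel":[0,0,0],"turn":0},{"claw":-1,"travel":[0,0,0],"turn":0},{"claw":-1,"travel":[0,0,0],"turn":0}]' 60
```

```text
clock: 2.65
position: [0.4118, 0.3222, 0.0523]
ee_rot: [0.001, 0.965, 0.262, -0.002]
contact_force: [-0.8, -0.1, 0.5]
width: 0.0851
gripper_force: 0.0
clock: 3.15
position: [0.4138, 0.3246, 0.056]
ee_rot: [-0.001, 0.965, 0.261, 0.001]
contact_force: [-2.7, 5.0, 5.3]
width: 0.0495
gripper_force: 64.1
clock: 3.55
position: [0.4139, 0.3246, 0.056]
ee_rot: [-0.001, 0.965, 0.261, 0.001]
contact_force: [-3.6, 4.5, 6.2]
width: 0.049
gripper_force: 64.1
```

Gripped at 49 mm, as expected. Before the transfer I'll lift and check the press height.

```bash
python3 -m inch '[{"claw":-1,"travel":[0,0,0.15],"turn":0},{"claw":-1,"travel":[0,0,0.35],"turn":0},{"claw":-1,"travel":[0,0,0.55],"turn":0},{"claw":-1,"travel":[0,0,0.6],"turn":0},{"claw":-1,"travel":[0,0,0.6],"turn":0}]'
python3 - <<'E'
from h import *
def tri(a,b):
    L=[]
    for cam,(u,v) in(('top',a),('scene',b)):
        o=np.array(imaging_camera(cam)["cam_to_world"])[:3,3]; d=ray(cam,u,v,0)-o; L.append((o,d/np.linalg.norm(d)))
    (o1,d1),(o2,d2)=L;s=np.linalg.lstsq(np.c_[d1,-d2],o2-o1,rcond=None)[0];return o1+s[0]*d1,o2+s[1]*d2
print('press knob',tri((337,277),(255,225)))
print('plate bolt',tri((305,211),(302,243)))
s=get_state();w,x,y,z=s['ee_rot'];print(s['position'],s['contact_force'],s['moment'],np.degrees(2*np.arctan2(y,x))-90,s['width'])
a=snap('top','t2.png');b=snap('scene','s2.png')
cv2.imwrite('pics/v2.png',np.hstack([cv2.resize(a[130:270,130:290,::-1],(400,350)),cv2.resize(b[100:275,170:370,::-1],(400,350))]))
E
```

```text
clock: 4.05
position: [0.4141, 0.323, 0.1753]
ee_rot: [-0.0, 0.965, 0.261, 0.002]
contact_force: [0.5, -0.3, -5.8]
width: 0.049
gripper_force: 66.1
press knob (array([0.27441584, 0.05983171, 0.20975773]), array([0.2761981 , 0.05869961, 0.20991676]))
plate bolt (array([0.42794185, 0.10616802, 0.01811382]), array([0.42979561, 0.10481052, 0.01848875]))
[0.41406255 0.32304841 0.17525691] [ 0.48792995 -0.34366707 -5.77628313] [-0.0412816   0.06899102 -0.01530941] -59.72317501570991 0.04901232829079075
```

View pics/v2.png

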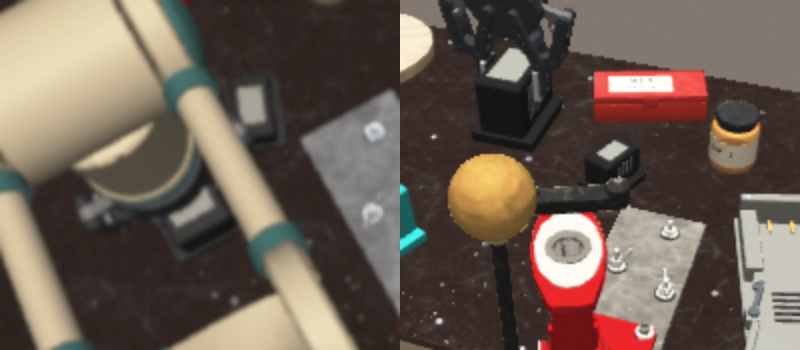

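The pack is held level. The press reaches about 0.21–0.33 m at x<0.3, so I'll bow the path outward through (0.49, 0.14) and then go above the mouth.

```bash
python3 -m inch '[{"claw":-1,"travel":[0.08,-0.16,0],"turn":0.02},{"claw":-1,"travel":[0.17,-0.36,0],"turn":0.04},{"claw":-1,"travel":[0.25,-0.56,0],"turn":0.06},{"claw":-1,"travel":[0.32,-0.75,0],"turn":0.08},{"claw":-1,"travel":[0.38,-0.915,0],"turn":0.082}]'
python3 -m inch '[{"claw":-1,"travel":[0,-0.2,0],"turn":0},{"claw":-1,"travel":[-0.03,-0.42,0],"turn":0},{"claw":-1,"travel":[-0.06,-0.62,0],"turn":0},{"claw":-1,"travel":[-0.09,-0.78,0],"turn":0},{"claw":-1,"travel":[-0.105,-0.88,0],"turn":0}]'
python3 -m inch '[{"claw":-1,"travel":[0,0,0],"turn":0},{"claw":-1,"travel":[0,0,0],"turn":0},{"claw":-1,"travel":[0,0,0],"turn":0}]'
python3 - <<'E'
from h import *
s=get_state();w,x,y,z=s['ee_rot'];p=s['position'];q=np.pi/4;d=p[:2]-[.525,.0197]
print(p,'dock xy',d@[np.cos(q),np.sin(q)],d@[-np.sin(q),np.cos(q)],np.degrees(2*np.arctan2(y,x))-90,s['width'],s['qpos'])
a=snap('top','t3.png');b=snap('scene','s3.png')
cv2.imwrite('pics/v3.png',np.hstack([cv2.resize(a[100:275,240:440,::-1],(400,350)),cv2.resize(b[130:305,270:470,::-1],(400,350))]))
E
```

```text
clock: 4.65
position: [0.4882, 0.1376, 0.1713]
ee_rot: [-0.0, 0.924, 0.383, -0.003]
contact_force: [1.1, 0.6, -5.8]
width: 0.0493
gripper_force: 66.0
clock: 5.15
position: [0.4659, -0.0381, 0.1714]
ee_rot: [-0.001, 0.924, 0.382, -0.003]
contact_force: [-0.2, 0.7, -6.8]
width: 0.049
gripper_force: 66.1
clock: 5.45
position: [0.4677, -0.0352, 0.1729]
ee_rot: [-0.001, 0.924, 0.383, -0.001]
contact_force: [-0.0, -0.0, -6.0]
width: 0.0493
gripper_force: 66.2
[ 0.46770838 -0.03523284  0.17292093] dock xy -0.07935467987987291 0.0016679075705681758 -44.95746802302289 0.04928662953871817 [-2.24078466e-01  1.79277452e-01  1.84275881e+00  5.66927878e-04
  1.12260837e+00  5.60330926e-01]
```

View pics/v3.png

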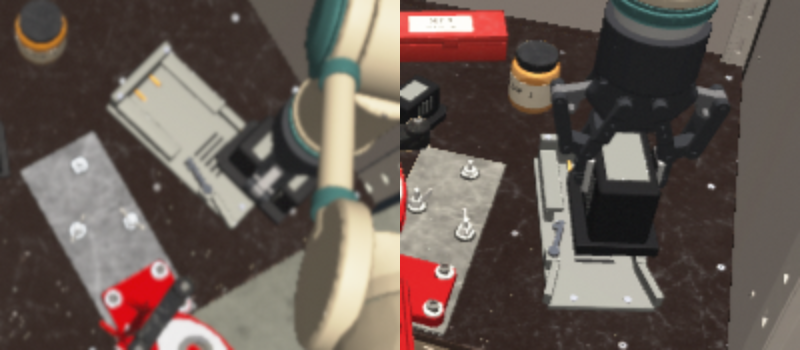

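The right panel shows the pack above the mouth, with its rear underside corners at scene px about (357,255) and (397,256). I'll check them in the dock frame.

```bash
python3 - <<'E'
from h import *
b=cv2.imread('pics/s3.png')
# fit pack rear-underside corners in dock frame
for u,v in((357.5,255),(398,257)):
    w=ray('scene',u,v,.117)[:2]-[.525,.0197];print(w@[.7071,.7071],w@[-.7071,.7071])
print(proj('scene',W([.525-.0754*.7071-.001,.0197-.0754*.7071+.001,np.pi/4],[[-50,35,117],[-50,-35,117],[-48,25,191],[-48,-25,191]])))
E
```

```text
-0.11891958695131785 0.0348000846058982
-0.11963172478884568 -0.03383795398169111
[[356.87484614 257.8810063 ]
 [398.3968453  259.61283695]
 [369.4203224  226.68178527]
 [401.43044521 227.95120374]]
```

```bash
python3 -m inch '[{"claw":-1,"travel":[-0.015,-0.025,-0.15],"turn":0},{"claw":-1,"travel":[-0.015,-0.025,-0.3],"turn":0},{"claw":-1,"travel":[-0.015,-0.025,-0.45],"turn":0},{"claw":-1,"travel":[-0.015,-0.025,-0.5],"turn":0},{"claw":-1,"travel":[-0.015,-0.025,-0.5],"turn":0}]'
python3 -m inch '[{"claw":-1,"travel":[0,0,-0.01],"turn":0},{"claw":-1,"travel":[0,0,-0.02],"turn":0},{"claw":-1,"travel":[0,0,-0.03],"turn":0},{"claw":-1,"travel":[0,0,-0.03],"turn":0}]'
```

```text
clock: 6.05
position: [0.4667, -0.0423, 0.0755]
ee_rot: [0.002, 0.923, 0.384, 0.0]
contact_force: [-0.6, -4.4, 1.8]
width: 0.0491
gripper_force: 72.2
clock: 6.45
position: [0.4692, -0.0419, 0.0699]
ee_rot: [0.003, 0.924, 0.383, 0.003]
contact_force: [3.9, -3.9, -3.9]
width: 0.0494
gripper_force: 70.9
```

There is a sideways force of about 5.5 N toward dock -y, so I'll look before going on.

```bash
python3 - <<'E'
from h import *
s=get_state();w,x,y,z=s['ee_rot'];print(s['position'],s['contact_force'],s['moment'],np.degrees(2*np.arctan2(y,x))-90)
a=snap('top','t4.png');b=snap('scene','s4.png')
cv2.imwrite('pics/v4.png',np.hstack([cv2.resize(a[125:225,285:385,::-1],(400,400),interpolation=2),cv2.resize(b[190:290,325:425,::-1],(400,400),interpolation=2)]))
E
```

```text
[ 0.46916547 -0.04189857  0.06985014] [ 3.87575554 -3.94911797 -3.93790877] [-0.7485273  -0.75417204 -0.13126312] -44.923170164761395
```

View pics/v4.png

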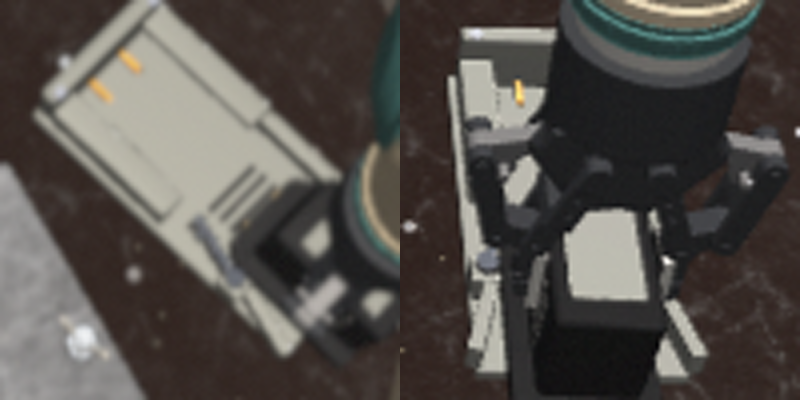

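The top view shows the front-left flange corner touching the pawl at crop (235,250), so the pack is a little too far in. I'll back out 12 mm, then set it on the floor.

```bash
python3 -m inch '[{"claw":-1,"travel":[-0.02,-0.02,0.01],"turn":0},{"claw":-1,"travel":[-0.042,-0.042,0.01],"turn":0},{"claw":-1,"travel":[-0.042,-0.042,0.01],"turn":0}]'
python3 -m inch '[{"claw":-1,"travel":[0,0,-0.01],"turn":0},{"claw":-1,"travel":[0,0,-0.02],"turn":0},{"claw":-1,"travel":[0,0,-0.03],"turn":0},{"claw":-1,"travel":[0,0,-0.04],"turn":0},{"claw":-1,"travel":[0,0,-0.04],"turn":0}]'
python3 - <<'E'
from h import *
s=get_state();w,x,y,z=s['ee_rot'];p=s['position'];d=p[:2]-[.525,.0197];print(p,s['contact_force'],s['moment'],'dock',(d[0]+d[1])*.7071,(d[1]-d[0])*.7071)
E
```

```text
clock: 6.85
position: [0.4604, -0.0508, 0.0712]
ee_rot: [0.003, 0.924, 0.383, 0.003]
contact_force: [3.7, -6.1, -4.0]
width: 0.0492
gripper_force: 70.8
clock: 7.35
position: [0.4609, -0.0503, 0.0632]
ee_rot: [0.003, 0.924, 0.383, 0.003]
contact_force: [4.9, -3.2, -4.6]
width: 0.0496
gripper_force: 70.8
[ 0.46094567 -0.05032345  0.06315383] [ 4.88589306 -3.21298531 -4.63378008] [-0.85794245 -0.90762735 -0.23088028] dock -0.09480639873618142 -0.004220760083622395
```

I've used all ten picture views, so from here I'll work by measurement and feel. First I'll probe the channel sideways to find its centre.

```bash
cat > st.py <<'E'
from h import *
s=get_state();w,x,y,z=s['ee_rot'];p=s['position'];d=p[:2]-[.525,.0197];f=s['contact_force'];m=s['moment']
print('>> dock x %.1f y %.1f z %.1f mm'%((d[0]+d[1])*707.1,(d[1]-d[0])*707.1,p[2]*1e3),'F dock',np.round([(f[0]+f[1])*.7071,(f[1]-f[0])*.7071,f[2]],1),'M',np.round([(m[0]+m[1])*.7071,(m[1]-m[0])*.7071,m[2]],2),'yaw %.2f'%(np.degrees(2*np.arctan2(y,x))-90), 't',s['clock'])
E
python3 -m inch '[{"claw":-1,"travel":[0.014,-0.014,0],"turn":0},{"claw":-1,"travel":[0.014,-0.014,0],"turn":0},{"claw":-1,"travel":[0.014,-0.014,0],"turn":0}]' >/dev/null; python3 st.py
python3 -m inch '[{"claw":-1,"travel":[0.014,-0.014,0],"turn":0},{"claw":-1,"travel":[0.014,-0.014,0],"turn":0},{"claw":-1,"travel":[0.014,-0.014,0],"turn":0}]' >/dev/null; python3 st.py
python3 -m inch '[{"claw":-1,"travel":[0.014,-0.014,0],"turn":0},{"claw":-1,"travel":[0.014,-0.014,0],"turn":0},{"claw":-1,"travel":[0.014,-0.014,0],"turn":0}]' >/dev/null; python3 st.py
```

```text
>> dock x -95.6 y -5.2 z 63.1 mm F dock [3.2 1.2 4.8] M [-0.05 -0.86  0.07] yaw -44.97 t 7.65
>> dock x -96.6 y -7.3 z 63.0 mm F dock [2.7 4.3 9.9] M [ 0.63 -0.47  0.11] yaw -44.99 t 7.95
>> dock x -97.3 y -10.0 z 63.0 mm F dock [ 1.4  6.6 12.4] M [ 0.86 -0.24  0.02] yaw -44.98 t 8.25
```

Those forces don't match a wall on either side, so I'll recheck the dock pose with a joint fit of corner points from both views.

```bash
python3 - <<'E'
from h import *
# top points from crop c2 (5.5x), scene points from o2 panel
T=np.array([[210,38],[62,188],[345,228],[248,325],[322,440],[470,325],[392,545],[564,360]])/5.5+[285,115]-.4
MT=[[117,-52,46],[117,52,46],[14,-29,31],[14,29,31],[-42,44,26],[-52,-38,24],[-95,52,0],[-95,-52,24]]
S=np.array([[617,46],[727,50],[717,146],[643,140],[627,270],[775,262]]);S=np.c_[320+(S[:,0]-562.6)/2.616,180+S[:,1]/2.616]
MS=[[117,52,46],[117,-52,46],[14,-29,31],[14,29,31],[-95,52,0],[-95,-52,10]]
def R(p,a=1,b=1):return np.r_[a*(proj('top',W(p,MT))-T).ravel(),b*(proj('scene',W(p,MS))-S).ravel()]
for a,b in((1,0),(0,1),(1,1)):
    r=least_squares(R,[.525,.018,.79],args=(a,b),loss='soft_l1');p=r.x
    print(a,b,np.round(p,4),np.degrees(p[2]),'mouth',W(p,[[-95,0,8]])[0,:2],'home',W(p,[[55,0,8]])[0,:2]);print(np.round(R(p).reshape(-1,2),1).tolist())
print(np.round(R([.525,.0197,.7852]).reshape(-1,2),1).tolist())
E
```

```text
1 0 [0.5282 0.015  0.8165] 46.77978416127123 mouth [ 0.46313125 -0.05422588] home [0.56585189 0.05508317]
[[0.3, -2.5], [-2.7, 0.5], [0.0, 0.5], [1.3, -0.2], [0.6, -0.2], [-0.4, -0.5], [0.1, 0.0], [-0.4, 1.2], [-3.2, -1.3], [0.8, -2.0], [0.5, -1.1], [1.1, 0.7], [-0.6, 2.4], [-2.7, 3.4]]
0 1 [0.5298 0.0158 0.8265] 47.35243490439357 mouth [ 0.46547463 -0.05406121] home [0.56709765 0.05626903]
[[-0.6, -3.0], [-3.2, 0.3], [-0.5, -0.3], [1.0, -0.7], [0.5, -0.8], [-0.8, -1.4], [0.2, -0.8], [-0.6, 0.1], [-3.5, -1.7], [0.4, -2.7], [0.6, -1.8], [1.3, 0.2], [0.2, 1.9], [-2.1, 2.4]]
1 1 [0.5285 0.015  0.8204] 47.00325259690137 mouth [ 0.46370244 -0.05446192] home [0.56599597 0.05524695]
[[0.1, -2.5], [-2.8, 0.6], [-0.0, 0.3], [1.3, -0.2], [0.7, -0.3], [-0.4, -0.7], [0.2, -0.2], [-0.3, 0.9], [-3.3, -1.3], [0.7, -2.2], [0.6, -1.2], [1.2, 0.7], [-0.3, 2.4], [-2.4, 3.2]]
[[-0.1, -1.8], [-4.1, 0.3], [-1.5, 1.9], [-0.8, 0.7], [-2.1, 1.1], [-2.5, 1.6], [-3.1, 1.7], [-2.6, 3.8], [-4.1, -2.1], [0.0, -1.9], [-1.9, -1.3], [-1.4, -0.1], [-5.1, 1.1], [-7.1, 3.4]]
```

The edge fit was off in yaw. The corners in both views agree on about (0.5285, 0.015, 46.9°), with only the stop-wall width as an outlier. I'll refit with that width free and re-express the state.

```bash
python3 - <<'E'
from h import *
T=np.array([[210,38],[62,188],[345,228],[248,325],[322,440],[470,325],[392,545],[564,360]])/5.5+[285,115]-.4
S=np.array([[617,46],[727,50],[717,146],[643,140],[627,270],[775,262]]);S=np.c_[320+(S[:,0]-562.6)/2.616,180+S[:,1]/2.616]
def R(p):
    w=p[3]*1000
    MT=[[117,-w,46],[117,w,46],[14,-29,31],[14,29,31],[-42,44,26],[-52,-38,24],[-95,52,0],[-95,-52,24]]
    MS=[[117,w,46],[117,-w,46],[14,-29,31],[14,29,31],[-95,52,0],[-95,-52,10]]
    return np.r_[(proj('top',W(p,MT))-T).ravel(),(proj('scene',W(p,MS))-S).ravel()]
r=least_squares(R,[.525,.018,.79,.05],loss='soft_l1');p=r.x;print(np.round(p,4),np.degrees(p[2]),np.round(R(p).reshape(-1,2),1).tolist())
np.save('dock.npy',p[:3])
open('st.py','w').write('''from h import *
D=np.load('dock.npy');c,n=np.cos(D[2]),np.sin(D[2])
s=get_state();w,x,y,z=s['ee_rot'];p=s['position'];d=p[:2]-D[:2];f=s['contact_force'];m=s['moment']
A=np.array([[c,n],[-n,c]])
print('>> dock',np.round(A@d*1e3,1),'z %.1f mm'%(p[2]*1e3),'F',np.round([*(A@f[:2]),f[2]],1),'M',np.round([*(A@m[:2]),m[2]],2),'pack yaw-dock %.2f'%(np.degrees(2*np.arctan2(y,x)-D[2])),'w %.4f t'%s['width'],s['clock'])
''')
E
python3 st.py
```

```text
[0.5284 0.0143 0.8138 0.0472] 46.62860903991428 [[-0.7, -1.2], [-1.0, -1.1], [0.3, 0.4], [1.6, -0.3], [0.8, -0.2], [-0.2, -0.5], [0.2, -0.0], [-0.1, 1.2], [-0.7, -1.2], [-0.9, -1.9], [0.8, -0.9], [1.4, 0.8], [-0.4, 2.5], [-2.5, 3.6]]
>> dock [-96.   -1.1] z 63.0 mm F [ 1.6  6.6 12.4] M [ 0.85 -0.27  0.02] pack yaw-dock -1.61 w 0.0491 t 8.25
```

The fit is now within about 1 px. The pack is near centre, with the yaw 1.6° short. I'll correct the yaw, ease the downward pressure and check.

```bash
python3 -m inch '[{"claw":-1,"travel":[-0.007,0.007,0.01],"turn":0.009},{"claw":-1,"travel":[-0.007,0.007,0.01],"turn":0.009},{"claw":-1,"travel":[-0.007,0.007,0.01],"turn":0.009},{"claw":-1,"travel":[-0.007,0.007,0.01],"turn":0.009}]' >/dev/null; python3 st.py
```

```text
>> dock [-96.   -1.5] z 63.6 mm F [ 0.4  0.6 -5.3] M [-0.04 -0.01 -0.07] pack yaw-dock 0.01 w 0.0488 t 8.65
```

```bash
python3 -m inch '[{"claw":-1,"travel":[0.033,0.038,0],"turn":0},{"claw":-1,"travel":[0.067,0.074,0],"turn":0},{"claw":-1,"travel":[0.1,0.111,0],"turn":0},{"claw":-1,"travel":[0.134,0.148,0],"turn":0},{"claw":-1,"travel":[0.168,0.185,0],"turn":0}]' >/dev/null; python3 st.py
```

```text
>> dock [-45.3  -2.2] z 64.9 mm F [-6.2 -3.6 -0.1] M [-0.9   1.52 -0.15] pack yaw-dock 0.13 w 0.0490 t 9.15
```

```bash
python3 -m inch '[{"claw":-1,"travel":[0.033,0.038,0],"turn":0},{"claw":-1,"travel":[0.067,0.074,0],"turn":0},{"claw":-1,"travel":[0.1,0.111,0],"turn":0},{"claw":-1,"travel":[0.134,0.148,0],"turn":0},{"claw":-1,"travel":[0.168,0.185,0],"turn":0}]' >/dev/null; python3 st.py
python3 -m inch '[{"claw":-1,"travel":[0.034,0.036,0],"turn":0},{"claw":-1,"travel":[0.052,0.055,0],"turn":0},{"claw":-1,"travel":[0.07,0.073,0],"turn":0},{"claw":-1,"travel":[0.07,0.073,0],"turn":0}]' >/dev/null; python3 st.py
```

```text
>> dock [ 4.5 -1.7] z 64.4 mm F [-6.8 -5.1 -2. ] M [-1.24  1.79 -0.  ] pack yaw-dock 0.19 w 0.0493 t 9.65
>> dock [25.5 -1.8] z 64.4 mm F [-3.  -3.6 -1.9] M [-1.22  1.31  0.09] pack yaw-dock 0.19 w 0.0492 t 10.05
```

```bash
python3 -m inch '[{"claw":-1,"travel":[0.02,0.022,0],"turn":0},{"claw":-1,"travel":[0.041,0.044,0],"turn":0},{"claw":-1,"travel":[0.062,0.065,0],"turn":0},{"claw":-1,"travel":[0.062,0.065,0],"turn":0}]' >/dev/null; python3 st.py
python3 -m inch '[{"claw":-1,"travel":[0.014,0.015,0],"turn":0},{"claw":-1,"travel":[0.014,0.015,0],"turn":0},{"claw":-1,"travel":[0.014,0.015,0],"turn":0}]' >/dev/null; python3 st.py
python3 -m inch '[{"claw":-1,"travel":[0.014,0.015,0],"turn":0},{"claw":-1,"travel":[0.014,0.015,0],"turn":0},{"claw":-1,"travel":[0.014,0.015,0],"turn":0}]' >/dev/null; python3 st.py
```

```text
>> dock [43.4 -1.8] z 64.4 mm F [-3.5 -3.5 -1.2] M [-1.15  1.33  0.16] pack yaw-dock 0.19 w 0.0494 t 10.45
>> dock [47.  -1.7] z 64.4 mm F [-3.9 -3.7 -1.6] M [-1.12  1.48  0.15] pack yaw-dock 0.19 w 0.0494 t 10.75
>> dock [50.1 -0.6] z 64.3 mm F [-6.2 -2.5 -0.7] M [-0.73  1.65 -0.23] pack yaw-dock 0.11 w 0.0493 t 11.05
```

```bash
for i in 1 2; do python3 -m inch '[{"claw":-1,"travel":[0.014,0.015,0],"turn":0},{"claw":-1,"travel":[0.014,0.015,0],"turn":0},{"claw":-1,"travel":[0.014,0.015,0],"turn":0}]' >/dev/null; python3 st.py; done
```

```text
>> dock [51.2  0.5] z 63.6 mm F [-13.   -2.4   0.5] M [-0.71  2.63 -0.32] pack yaw-dock 0.14 w 0.0489 t 11.35
>> dock [52.4  1.5] z 63.3 mm F [-18.7  -2.3   4.8] M [-0.87  3.41 -0.43] pack yaw-dock 0.18 w 0.0490 t 11.65
```

The stop wall is reached at TCP dock x of about 50, and the sideways latch push has dropped off. Now I'll pull back in small steps with a stronger grip.

```bash
python3 -m inch '[{"claw":-1,"travel":[-0.014,-0.015,0],"turn":0},{"claw":-1,"travel":[-0.028,-0.029,0],"turn":0},{"claw":-1,"travel":[-0.028,-0.029,0],"turn":0}]' 90 >/dev/null; python3 st.py
for i in 1 2; do python3 -m inch '[{"claw":-1,"travel":[-0.014,-0.015,0],"turn":0},{"claw":-1,"travel":[-0.014,-0.015,0],"turn":0},{"claw":-1,"travel":[-0.014,-0.015,0],"turn":0}]' >/dev/null; python3 st.py; done
```

```text
>> dock [51.2  0.8] z 63.8 mm F [-2.5  0.9 -4.7] M [ 0.07  0.33 -0.04] pack yaw-dock 0.00 w 0.0490 t 11.95
>> dock [47.6 -0.1] z 64.2 mm F [ 1.3  0.2 -6.4] M [-0.04 -0.15 -0.04] pack yaw-dock 0.01 w 0.0489 t 12.25
>> dock [46.5 -0.5] z 64.8 mm F [ 9.5  1.7 -9.8] M [ 0.26 -1.6  -0.38] pack yaw-dock -0.20 w 0.0488 t 12.55
```

It holds about 4 mm short of home, as described, with the sideways push gone. I'll pull more firmly.

```bash
for i in 1 2 3; do python3 -m inch '[{"claw":-1,"travel":[-0.014,-0.015,0],"turn":0},{"claw":-1,"travel":[-0.014,-0.015,0],"turn":0},{"claw":-1,"travel":[-0.014,-0.015,0],"turn":0}]' >/dev/null; python3 st.py; done
```

```text
>> dock [46.  -0.6] z 64.7 mm F [ 17.9   3.4 -13.8] M [ 0.72 -2.91 -0.53] pack yaw-dock -0.34 w 0.0489 t 12.85
>> dock [45.6 -0.7] z 64.6 mm F [ 30.1   5.5 -19.2] M [ 1.14 -4.31 -0.38] pack yaw-dock -0.44 w 0.0487 t 13.15
>> dock [45.5 -0.7] z 64.7 mm F [ 42.6   6.7 -24.7] M [ 1.63 -5.52 -0.02] pack yaw-dock -0.49 w 0.0489 t 13.45
```

It holds at 43 N. I'll relax the pull, release, lift straight up and check with a measurement.

```bash
python3 -m inch '[{"claw":-1,"travel":[0.02,0.021,0],"turn":0},{"claw":-1,"travel":[0.036,0.038,0],"turn":0},{"claw":-1,"travel":[0.036,0.038,0],"turn":0}]' >/dev/null; python3 st.py
python3 -m inch '[{"claw":1,"travel":[0,0,0],"turn":0},{"claw":1,"travel":[0,0,0],"turn":0},{"claw":1,"travel":[0,0,0],"turn":0},{"claw":1,"travel":[0,0,0],"turn":0},{"claw":1,"travel":[0,0,0],"turn":0}]' >/dev/null; python3 st.py
python3 -m inch '[{"claw":1,"travel":[0,0,0.1],"turn":0},{"claw":1,"travel":[0,0,0.25],"turn":0},{"claw":1,"travel":[0,0,0.45],"turn":0},{"claw":1,"travel":[0,0,0.65],"turn":0},{"claw":1,"travel":[0,0,0.8],"turn":0}]' >/dev/null; python3 st.py
python3 -m inch '[{"claw":1,"travel":[0,0.2,0],"turn":0},{"claw":1,"travel":[0,0.45,0],"turn":0},{"claw":1,"travel":[0,0.7,0],"turn":0},{"claw":1,"travel":[0,0.95,0],"turn":0},{"claw":1,"travel":[0,1,0],"turn":0}]' >/dev/null; python3 st.py
```

```text
>> dock [46.3 -0.6] z 64.7 mm F [ 12.2   2.2 -11. ] M [ 0.36 -2.19 -0.33] pack yaw-dock -0.16 w 0.0492 t 13.75
>> dock [40.7 -0.4] z 64.7 mm F [-0.5 -0.1  1.6] M [ 0.03 -0.06 -0.02] pack yaw-dock -0.01 w 0.0854 t 14.25
>> dock [41.  -0.7] z 227.2 mm F [ 0.3 -0.5 -0.3] M [-0.   -0.01 -0.03] pack yaw-dock -0.00 w 0.0855 t 14.75
>> dock [189.4 140.9] z 224.3 mm F [0.2 0.2 0.1] M [ 0.02 -0.01 -0.01] pack yaw-dock 0.26 w 0.0851 t 15.25
```

```bash
python3 - <<'E'
from h import *
D=np.load('dock.npy');c,n=np.cos(D[2]),np.sin(D[2])
a=snap('top','t9.png');b=snap('scene','s9.png');a0=cv2.imread('pics/t0.png');b0=cv2.imread('pics/s0.png')
for cam,new,old in(('top',a[:,:,::-1],a0),('scene',b[:,:,::-1],b0)):
    # mean abs diff around the pawl at rest, vs a patch under the pack
    for nm,P in(('pawl tip',[[-3,30,26]]),('pawl mid',[[-20,37,26]]),('pack body',[[50,0,60]])):
        u,v=np.int32(np.round(proj(cam,W(D,P))[0]));d=np.abs(new[v-2:v+3,u-2:u+3].astype(int)-old[v-2:v+3,u-2:u+3]).mean();print(cam,nm,u,v,d)
u,v=np.int32(proj('top',W(D,[[46,0,82]]))[0])
m=np.zeros(a.shape[:2],np.uint8);m[v-25:v+26,u-25:u+26]=(a[v-25:v+26,u-25:u+26].min(2)>130)
black=(a.max(2)<75).astype(np.uint8);bm=np.zeros_like(black);bm[v-35:v+36,u-35:u+36]=black[v-35:v+36,u-35:u+36]
_,_,st,ct=cv2.connectedComponentsWithStats(bm)
for s_,c_ in zip(st[1:],ct[1:]):
    if s_[4]>150:
        w=ray('top',*c_,.06)[:2]-D[:2];print('dark blob',s_,'dock',(c*w[0]+n*w[1])*1e3,(c*w[1]-n*w[0])*1e3)
# other objects unchanged
for nm,(u,v) in dict(small=(231,174),jar=(260,115),box=(197,115),turq=(187,293)).items():
    print(nm,np.abs(a[v-15:v+16,u-15:u+16,::-1].astype(int)-a0[v-15:v+16,u-15:u+16]).mean())
E
```

```text
top pawl tip 336 179 46.306666666666665
top pawl mid 339 186 28.706666666666667
top pack body 330 151 37.64
scene pawl tip 352 242 112.34666666666666
scene pawl mid 350 248 14.226666666666667
scene pack body 366 213 47.93333333333333
dark blob [ 308  114   60   51 1449] dock 54.43088781685796 -67.1701089587682
dark blob [320 132  33  48 398] dock 25.22997876769095 5.727577928643753
small 95.50190773499827
jar 22.640998959417274
box 50.215053763440864
turq 29.444675685050296
```

The arm still blocks the view, so I'll move it aside and repeat the check.

```bash
for i in 1 2; do python3 -m inch '[{"claw":1,"travel":[-0.15,0.15,0.05],"turn":0},{"claw":1,"travel":[-0.3,0.3,0.05],"turn":0},{"claw":1,"travel":[-0.45,0.45,0.05],"turn":0},{"claw":1,"travel":[-0.6,0.55,0.05],"turn":0},{"claw":1,"travel":[-0.65,0.6,0.05],"turn":0}]' | head -2; done
python3 - <<'E'
from h import *
D=np.load('dock.npy')
a=snap('top','t10.png');b=snap('scene','s10.png');a0=cv2.imread('pics/t0.png')
for nm,(u,v) in dict(small=(231,174),jar=(260,115),box=(197,115),turq=(187,293)).items():
    print(nm,np.abs(a[v-15:v+16,u-15:u+16,::-1].astype(int)-a0[v-15:v+16,u-15:u+16]).mean())
# label: bright neutral-warm patch bounded by black on the pack top
c,n=np.cos(D[2]),np.sin(D[2])
for cam,im in(('top',a),('scene',b)):
    # profile along pack axis over its top plane: find label ends & rear edge
    xs=np.arange(-20,110,3.);q=proj(cam,W(D,np.c_[xs,0*xs,0*xs+82])).astype(np.float32)
    print(cam,'axis x:gray',dict(zip(xs.astype(int).tolist(),cv2.remap(im.mean(2).astype(np.float32),q[None,:,0],q[None,:,1],1)[0].astype(int).tolist())))
    ys=np.arange(20,50,2.)
    for x0 in(-2,-6):
        q=proj(cam,W(D,np.c_[0*ys+x0,ys,0*ys+26])).astype(np.float32)
        print(cam,'pawl cut x',x0,dict(zip(ys.astype(int).tolist(),cv2.remap(im.mean(2).astype(np.float32),q[None,:,0],q[None,:,1],1)[0].astype(int).tolist())))
E
```

```text
clock: 15.85
position: [0.4242, 0.3633, 0.2345]
clock: 16.35
position: [0.2954, 0.484, 0.2444]
small 5.8414845646895595
jar 5.419007977800902
box 6.569545612209504
turq 10.214013180714533
top axis x:gray {-20: 177, -17: 179, -14: 177, -11: 178, -8: 180, -5: 168, -2: 113, 1: 48, 4: 37, 7: 53, 10: 61, 13: 63, 16: 86, 19: 143, 22: 177, 25: 182, 28: 182, 31: 182, 34: 182, 37: 181, 40: 181, 43: 181, 46: 181, 49: 181, 52: 181, 55: 181, 58: 181, 61: 181, 64: 181, 67: 181, 70: 180, 73: 176, 76: 138, 79: 76, 82: 60, 85: 56, 88: 60, 91: 105, 94: 126, 97: 92, 100: 119, 103: 167, 106: 174, 109: 149}
top pawl cut x -2 {20: 107, 22: 111, 24: 127, 26: 147, 28: 158, 30: 144, 32: 129, 34: 118, 36: 106, 38: 98, 40: 112, 42: 142, 44: 169, 46: 182, 48: 186}
top pawl cut x -6 {20: 160, 22: 162, 24: 167, 26: 174, 28: 176, 30: 169, 32: 151, 34: 131, 36: 115, 38: 107, 40: 109, 42: 129, 44: 154, 46: 174, 48: 184}
scene axis x:gray {-20: 24, -17: 23, -14: 22, -11: 23, -8: 24, -5: 23, -2: 24, 1: 27, 4: 40, 7: 50, 10: 50, 13: 50, 16: 58, 19: 120, 22: 186, 25: 203, 28: 204, 31: 204, 34: 204, 37: 203, 40: 203, 43: 204, 46: 203, 49: 203, 52: 203, 55: 203, 58: 203, 61: 203, 64: 203, 67: 203, 70: 204, 73: 202, 76: 169, 79: 79, 82: 49, 85: 49, 88: 50, 91: 49, 94: 46, 97: 45, 100: 47, 103: 48, 106: 47, 109: 45}
scene pawl cut x -2 {20: 34, 22: 34, 24: 35, 26: 34, 28: 34, 30: 57, 32: 128, 34: 138, 36: 125, 38: 116, 40: 135, 42: 163, 44: 189, 46: 200, 48: 201}
scene pawl cut x -6 {20: 23, 22: 23, 24: 23, 26: 21, 28: 22, 30: 36, 32: 84, 34: 126, 36: 139, 38: 139, 40: 137, 42: 131, 44: 158, 46: 204, 48: 204}
```

```bash
python3 - <<'E'
from h import *
D=np.load('dock.npy')
ys=np.arange(24,52,2.)
for x0 in(-2,-6,-12,-20,-30):
  for cam in('top','scene'):
    q=proj(cam,W(D,np.c_[0*ys+x0,ys,0*ys+26])).astype(np.float32)
    for k in(0,10):
        im=cv2.imread(f'pics/{cam[0]}{k}.png').mean(2).astype(np.float32)
        print(x0,cam,k,cv2.remap(im,q[None,:,0],q[None,:,1],1)[0].astype(int).tolist())
E
```

```text
-2 top 0 [148, 169, 178, 164, 146, 134, 120, 110, 123, 153, 182, 196, 200, 200]
-2 top 10 [127, 147, 158, 144, 129, 118, 106, 98, 112, 142, 169, 182, 186, 186]
-2 scene 0 [211, 212, 209, 191, 160, 144, 132, 124, 142, 169, 196, 208, 208, 208]
-2 scene 10 [35, 34, 34, 57, 128, 138, 125, 116, 135, 163, 189, 200, 201, 202]
-6 top 0 [179, 187, 189, 183, 162, 141, 124, 116, 118, 140, 166, 188, 198, 200]
-6 top 10 [167, 174, 176, 169, 151, 131, 115, 107, 109, 129, 154, 174, 184, 186]
-6 scene 0 [212, 212, 211, 208, 173, 146, 144, 144, 141, 135, 164, 212, 211, 212]
-6 scene 10 [23, 21, 22, 36, 84, 126, 139, 139, 137, 131, 158, 204, 204, 204]
-12 top 0 [162, 178, 193, 192, 182, 157, 132, 116, 109, 129, 162, 186, 198, 200]
-12 top 10 [150, 165, 179, 178, 169, 145, 122, 107, 101, 119, 150, 173, 184, 186]
-12 scene 0 [194, 207, 212, 209, 182, 132, 140, 135, 126, 156, 207, 211, 212, 212]
-12 scene 10 [83, 107, 129, 125, 112, 104, 135, 130, 120, 149, 200, 204, 205, 205]
-20 top 0 [141, 170, 188, 197, 194, 186, 164, 142, 122, 110, 117, 152, 186, 196]
-20 top 10 [130, 158, 175, 182, 180, 172, 152, 130, 114, 102, 107, 140, 172, 182]
-20 scene 0 [196, 209, 210, 211, 211, 204, 127, 138, 142, 158, 199, 211, 211, 212]
-20 scene 10 [188, 202, 204, 204, 205, 198, 122, 133, 137, 152, 192, 205, 204, 204]
-30 top 0 [142, 166, 185, 196, 198, 197, 186, 167, 147, 126, 108, 109, 138, 172]
-30 top 10 [133, 154, 172, 182, 184, 183, 172, 154, 136, 117, 100, 101, 128, 159]
-30 scene 0 [194, 211, 211, 212, 212, 212, 209, 173, 117, 141, 147, 175, 211, 212]
-30 scene 10 [187, 203, 204, 204, 205, 204, 201, 166, 114, 137, 141, 169, 204, 205]
```

The pawl profile matches its rest position in both views, the pack stands at dock x of about 51, and the neighbouring items haven't moved. Handing in.

```bash
python3 -c "
from rig import ticket
print(ticket.sign_off())"
```

```text
the job is handed in; nothing more can be done
None
```

The larger pack is latched in the dock: it held about 43 N of pull 4 mm short of home, I released it with the latch back at rest and the other items unmoved, and the job was handed in at about 16 s, with no verdict returned.

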